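# Free the safety latch of the carver's chest and open its door

## Robot

A 7-joint arm with a two-finger parallel gripper is mounted at the origin on the work surface. World frame = base frame: x ahead of the robot, y to its left, z up, the work surface at z = 0. Lengths are in m, angles in rad, forces in N, time in s.
With the tool pointing down it reaches from about 0.4 to 0.9 m from the base axis. Payload 5.6 kg.
Tool frame: the origin (TCP) lies on the front face of the gripper's body, between the roots of the fingers; the fingertips stand 88 mm ahead of it and the grasp point (between the pads) lies 69 mm ahead of it (robot.tcp_to_grasp is the distance from the TCP to the grasp point, in m); z points along the fingers, y is the direction in which the jaws open and shut (so a half turn about z gives the same grasp; the last joint's range is limited). The gripper opens to 92 mm and grips with 3 to 60 N. Pads are 20 mm wide; open, the fingers measure 128 mm over their backs; the gripper's body (75 mm by 189 mm) begins 69 mm behind the grasp point.
Start: joints at [1.272, 0.468, -0.012, 1.603, 0.006, 1.071, -0.056], TCP at [0.164, -0.629, 0.303] pointing down, gripper open.
Joint ranges: [-2.53, 2.53], [-0.31, 2.02], [-1.57, 1.55], [0.28, 2.44], [-1.29, 4.43], [0.15, 1.84], [-2.92, 2.92]. Speed limits (rad/s): [2.57, 2.57, 3.14, 3.14, 3.14, 3.14, 3.14].

## Interface

Orientations are given as [roll, pitch, yaw] about the fixed x, y, z axes, in that order (R = Rz(yaw) Ry(pitch) Rx(roll)).
In Python, from bench import robot gives the robot as it stands.
- The arm moves only by the shell command python3 -m inch 'ROWS' [FORCE]. ROWS is a JSON object of lists of equal length, an entry for each row: "claw": the opening, from 0 (shut) to 1 (fully open); "travel": the shift along the world's x, y, z in mm, a list of three; "roll": the turn about the world's z in rad. In form: {"claw": [claw, ...], "travel": [[tx, ty, tz], ...], "roll": [roll, ...]}. A call has 1 to 20 rows; each row shifts and turns the pose as measured when the row begins; what a row does not reach is not made up. A row lasts 1/8 s, in which the tool goes at most 62.5 mm and 10.7 degrees, less where a joint would pass 70% of its speed; a pose out of reach is approached as far as the arm can. A call with a gripper value outside its range is refused whole. The fingers move at their own pace and stop on an object; FORCE is the grip in N (left out, the last holds). Time passes only in rows, so rows that do not move let the fingers close. It gives the time, the measured TCP pose, the force and the opening at its end, in the units of the state.
- robot.read_state(): the state, without advancing time (a new reading comes with each control period).
- robot.read_camera(name): name is "side" or "top" or "wrist"; returns the picture (420x560x3 uint8, blue, green, red); there is no depth.
- robot.camera_info(name): a dict with "fx", "fy", "cx", "cy" (pixels), "rvec" (rotation vector, rad) and "tvec" (3), from world to camera coordinates, as OpenCV has them. Camera axes: x right, y down, z forward; pixel columns grow to the right and rows downward; lengths in m; the calibration is good to about 2 mm. A picture is of the moment at which its call begins: read the wrist's pose just before it. camera_info takes no time and is no camera call; for the wrist camera it gives the pose at the moment of the call.
- robot.job_done(): hands the job in, once; it reports no verdict.
Trained networks look in the newest picture that a camera, given by its name, has taken for a name from the list of things; names that differ only in an ending like _2 or _b are one class to them, and where a whole thing is asked for, a point or a joint stands for the part that bears it (a point fixed in the world has none). Each returns a list of dicts, best first, with "p" (0 to 1); they miss things now and then, are a little off and sometimes report something else, mostly with a low value. They report only what shows in the picture. A call takes as long as a camera call. They do not tell look-alikes from the thing itself.
- robot.boxes_of(camera, label): "xyz" ([x, y, z] in m, in world coordinates, good to about 4 mm: the middle of the surface that is visible of it).
The state is a dict: "time_s": time; "joints": joint angles; "qvel": joint speeds; "joint_torque": joint torques, N m; "tool_pos": TCP position; "tool_rot": TCP orientation; "ft_force": force on the tool from outside, world axes, zero at the start; "ft_torque": the same for the moment, N m; "finger_gap": opening from 0.0 (shut) to 1.0 (fully open).
Only numpy, scipy, OpenCV 4.12 (cv2) and the standard library are available. Lean on these libraries where they do the work, as an engineer would, in place of code of your own. Each camera call takes 0.05 s, during which the arm holds its last target. There are 200 camera calls.

## Task

With the wooden-handled steel pusher from its block, gently press the sprung safety hook down through the narrow gap behind the top edge of the chest door, ease the door out while the hook is held down, and swing it open to 60 degrees or more. Never push on the hook, the door or the chest with more than about 15 N. Then stand the pusher in the hole of its block again, fully down, and leave the mallet, the plaque and the wax jar where they are.

Things in the scene. Friction and masses are not known exactly. Their poses are not given: they have to be found in the camera images.
- chest: Wooden tool chest, fixed to the bench, 200 deep (x) by 240 wide (y) by 220 high. Origin: centre of its underside. Own -x: the front, where the door is; +y: the hinge side; z up. Walls and roof 12 thick. The roof stops 14 mm behind the shut door's inner face, which leaves a gap 14 mm wide along the whole front of the top, some 2 mm more when the door stands ajar.
- gap (a point): Middle of the 14 mm gap at the chest's top, straight above the pad of the hook; axes as the chest's. Door's inner face 7 mm off in -x, roof's edge 7 mm off in +x. Below is the flat pad ending a white sprung hook: it reaches from 6 mm to the door side of this point in under the roof, and 10 mm to either side in y. Hung by hand: the pad's top lies 24 to 40 mm below this point, to be felt.
- barb (a point): Point at the chest's top straight above the hook's barb, 17 mm to +y of point gap, where the door's white keeper catches: do not press here. Felt at the pad, the hook resists with 2.5 N at first and 0.6 N more per mm (friction apart): the barb is clear of the keeper just before its hard stop, 9 mm down (8 N): press it to the stop. Hold it down until the door has come 6 mm; then it may be let up.
- hinge (a point): Point on the door's vertical hinge axis, at the height of the chest's top. The axis lies in the plane of the shut door's inner face, at the chest's +y edge, 196 mm in y from point gap.
- door (a joint): Door angle, rad: 0 shut, grows as the free edge (chest's -y side) swings out to the chest's -x, up to 1.7. 240 wide, 210 high, 14 thick; hung by hand, with its hook, its top is up to 8 mm above or below the chest's top; small knob on its front. Stays where it is left (1 N at the free edge moves it). With the hook up it has 3 mm of play. It can be pushed from inside, the pusher's rod against its inner face.
- pusher_grip (a point): Centre of the pusher's square light-wood handle, 24 by 24 by 56 high (z along the pusher, up; faces along its x and y). The pusher weighs about 90 g; it starts upright in its block, with the underside of the handle resting on the block's top.
- pusher_tip (a point): Flat lower end of the pusher's steel rod, 8 mm thick and 75 mm long below the handle; 103 mm below the handle's centre.
- stand_hole0 (a point): Centre of the mouth of the hole in the pusher's dark wooden block (70 by 70 by 80 high, fixed). The hole is 16 mm square and goes right through. With the pusher fully down the handle's underside rests here.
- mallet: Bystander: turned wooden carver's mallet standing on its head, 80 across, 200 high. Origin: centre of its underside.
- plaque: Bystander: carved wooden plaque lying flat, 100 by 140 by 33 high. Origin: centre of its underside.
- wax: Bystander: small jar of wax with a steel cap, 68 across, 60 high. Origin: centre of its underside.
There are look-alikes about, which are no part of the job. Leave any purple or red look-alike of the part that bears stand_hole0 alone. Of the things that look like the part that bears pusher_grip, the smaller one is meant.

How it is judged:
On the way, in this order (a step that is already met when the one before it is completed fails the run):
1. the pusher's rod is through the gap over the hook, its tip over 29 mm below the chest's top, with the door still latched (z of pusher_tip in the frame of gap between -0.07 and -0.029 m and x of pusher_tip in the frame of gap between -0.014 and 0.012 m and y of pusher_tip in the frame of gap between -0.016 and 0.016 m and value of joint door below 0.05 rad), for 0.1 s.
2. the door is open by more than 0.87 rad (value of joint door above 0.87 rad), for 0.2 s.
At the end, for the whole second after the job is handed in: the door stands still, open by more than 0.87 rad (50 degrees); the pusher stands upright (within 0.1 rad) in the hole of its block, within 10 mm of the hole's centre and fully down to within 4 mm, released (value of joint door above 0.87 rad and velocity of joint door between -0.05 and 0.05 rad/s and horizontal distance between each of pusher_tip, pusher_grip and stand_hole0 below 0.01 m and height (world z) of pusher_tip below 0.009 m and angle between pusher_grip's own z axis and vertical below 0.1 rad and z of pusher_grip in the frame of stand_hole0 above 0 m); the robot touches nothing.
It fails at once if the pusher is pushed against a part of the chest (hook, door, roof) with more than 18 N (contact force between pusher and chest above 18 N).
It fails at once if the robot itself pushes on the chest with more than 18 N (contact force between any of the fingers, the arm and chest above 18 N).
It fails at once if the mallet, the plaque or the wax jar is moved by more than 25 mm (distance of any of mallet, plaque, wax from where it was at the start of the episode above 0.025 m).
It also fails if it takes over 72 s, if anything falls off the work surface, if the arm or the gripper's body presses on something with over 40 N, if the wrist force passes 120 N, or if a joint passes its speed limit or range.

## Working session

There is one attempt and no reset: what is moved stays moved. The work goes in short steps, Python scripts to look and compute and a shell command to move; the robot and the scene stay as the last step left them, time stands still between calls to the robot, and variables do not carry over. Pictures are saved under pics/ and viewed, about 8 in all and at most 12, crops included, and the job is handed in when it is done.

```bash
ls; mkdir -p pics
python3 - <<'E'
from bench import robot
import cv2
s=robot.read_state();print(s['time_s'],s['tool_pos'],s['tool_rot'],s['finger_gap'])
a=robot.read_camera("top");b=robot.read_camera("side")
cv2.imwrite("pics/top.png",a);cv2.imwrite("pics/side.png",b)
for c in("top","side"):
  print(c,robot.camera_info(c))
  for l in("chest","gap","barb","hinge","pusher_grip","pusher_tip","stand_hole0","mallet","plaque","wax","door"):
    try:print(c,l,[(d['xyz'],round(d['p'],2)) for d in robot.boxes_of(c,l)][:4])
    except Exception as e:print(c,l,e)
print(robot.read_state()['time_s'])
E
```

```text
pics
0.0 [ 0.16428596 -0.62845015  0.3017361 ] [-3.13981821e+00  1.56397968e-04  2.55758567e-01] 0.9993204549403927
top {'fx': 530.0420126174754, 'fy': 530.0420126174754, 'cx': 279.4459495456284, 'cy': 212.19561608830784, 'rvec': array([ 2.12070356, -2.09767235,  0.22063452]), 'tvec': array([0.0073215 , 0.57555573, 1.38558584])}
top chest []
top gap [([0.5083, 0.1726, 0.2205], 0.84)]
top barb [([0.5052, 0.1687, 0.2185], 0.81)]
top hinge [([0.5038, 0.173, 0.2219], 0.93)]
top pusher_grip [([0.5092, 0.1725, 0.2206], 0.65), ([0.4599, -0.1887, 0.1672], 0.61), ([0.444, -0.2967, 0.1317], 0.56)]
top pusher_tip [([0.4622, -0.1909, 0.1649], 0.74), ([0.4378, -0.2921, 0.1335], 0.6)]
top stand_hole0 [([0.4126, -0.4174, 0.0824], 0.95), ([0.4354, -0.2849, 0.0792], 0.87), ([0.3185, -0.3132, 0.081], 0.7), ([0.6017, -0.3956, 0.1004], 0.39)]
top mallet [([0.6033, -0.3948, 0.1019], 0.69)]
top plaque [([0.7499, -0.1631, 0.0227], 0.68)]
top wax [([0.5, 0.4345, 0.0628], 0.61)]
top door [([0.6195, 0.181, 0.2123], 0.61)]
side {'fx': 546.3508296376621, 'fy': 546.3508296376621, 'cx': 280.2980098725491, 'cy': 2
[... 157 characters left out ...]
8, 0.2063], 0.96)]
side gap [([0.5006, 0.1044, 0.2097], 0.95)]
side barb [([0.5046, 0.1073, 0.2037], 0.9)]
side hinge [([0.5004, 0.1048, 0.205], 0.61)]
side pusher_grip [([0.4599, -0.1995, 0.1424], 0.76), ([0.439, -0.3128, 0.1203], 0.44)]
side pusher_tip [([0.4658, -0.2024, 0.1434], 0.84), ([0.4438, -0.3092, 0.1265], 0.5)]
side stand_hole0 [([0.4281, -0.3266, 0.0749], 0.88), ([0.3224, -0.3413, 0.0831], 0.76), ([0.4097, -0.4342, 0.0796], 0.7), ([0.4404, -0.307, 0.1196], 0.53)]
side mallet [([0.6038, -0.4142, 0.102], 0.67), ([0.5036, 0.1033, 0.2039], 0.66)]
side plaque [([0.7495, -0.1702, 0.0208], 0.97)]
side wax []
side door [([0.6209, 0.1257, 0.2078], 0.8), ([0.5, 0.1045, 0.2007], 0.39)]
1.2
```

Run:
```python
import cv2,numpy as np
a=cv2.imread("pics/top.png");b=cv2.imread("pics/side.png")
print(a.shape)
cv2.imwrite("pics/both.png",cv2.resize(np.vstack([a,b]),None,fx=.714,fy=.714))
```

```text
(420, 560, 3)
```

View pics/top.png

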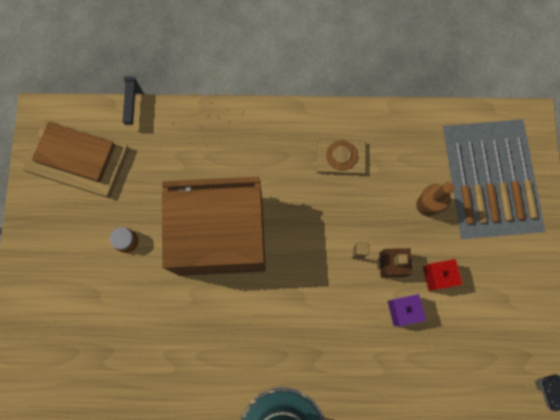

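View pics/side.png

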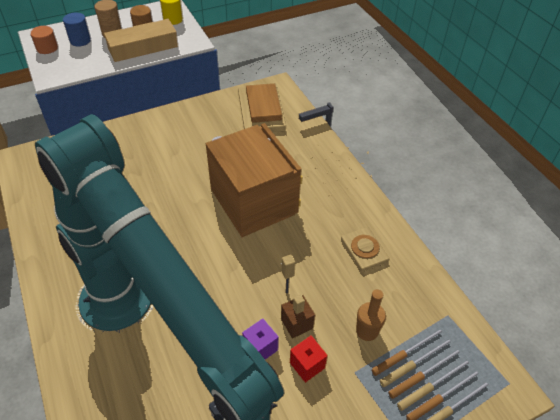

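Top: the chest has its door on the far (+x) side (row ~183), and the white hook pad shows at (186,188), so the hinge is on the right. There are two pusher look-alikes: handle (361,250) stands free and looks taller, and handle (401,259) is in the dark block at (395,263). The one in the dark block fits ("in its block", the smaller one). The purple (407,310) and red (444,275) blocks are decoys. I'll confirm this in an enlarged crop.

Run:
```python
import cv2,numpy as np
a=cv2.imread("pics/top.png");b=cv2.imread("pics/side.png")
A=cv2.resize(a[225:295,340:430],None,fx=6,fy=6,interpolation=cv2.INTER_CUBIC)[:,:400] if 0 else cv2.resize(a[230:290,340:420],(533,400),interpolation=cv2.INTER_CUBIC)
B=cv2.resize(b[250:345,260:325],(267,400),interpolation=cv2.INTER_CUBIC)
C=cv2.resize(a[170:280,155:275],(436,400),interpolation=cv2.INTER_CUBIC)
img=np.hstack([A,B]);cv2.imwrite("pics/crop1.png",img)
```

```text
(no output)
```

View pics/crop1.png

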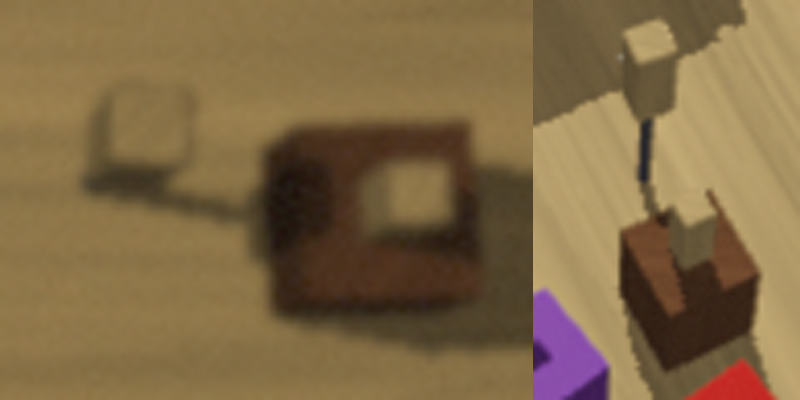

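The crop confirms it: the smaller handle sits in the dark block, and the larger decoy stands or leans beside it, about 100 mm to +y. Next I'll move above it and look with the wrist camera.

```bash
python3 -m inch '{"claw":[1,1,1,1,1,1,1,1,1],"travel":[[0,0,40],[20,30,40],[40,50,20],[42,50,0],[42,50,0],[42,50,0],[40,45,0],[40,40,0],[0,0,0]],"roll":[0,0,0,0,0,-0.1,-0.1,-0.06,0]}'
python3 - <<'E'
from bench import robot
import cv2,pickle
s=robot.read_state();i=robot.camera_info("wrist");a=robot.read_camera("wrist")
cv2.imwrite("pics/w1.png",a);pickle.dump((s,i),open("w1.pkl","wb"));print(s['time_s'],s['tool_pos'],s['tool_rot'],s['ft_force'],i)
for l in("pusher_grip","stand_hole0"):print(robot.boxes_of("wrist",l))
E
```

```text
time_s: 2.33
tool_pos: [0.4271, -0.3124, 0.4056]
tool_rot: [3.139, -0.003, -0.015]
ft_force: [-0.5, -0.6, 0.3]
finger_gap: 1.002
2.325 [ 0.42709799 -0.31235753  0.40559414] [ 3.13902513 -0.00326661 -0.01484133] [-0.54610224 -0.59955506  0.30672305] {'fx': 338.6798500080841, 'fy': 338.6798500080841, 'cx': 277.85272149868723, 'cy': 209.44554267882188, 'rvec': array([-2.04738192,  2.07957934,  0.3032541 ]), 'tvec': array([-0.30683173,  0.35203883,  0.61384325])}
[{'xyz': [0.4489, -0.3036, 0.1367], 'p': 0.8}, {'xyz': [0.4689, -0.2012, 0.1665], 'p': 0.63}]
[{'xyz': [0.3311, -0.3214, 0.0793], 'p': 0.82}, {'xyz': [0.414, -0.4239, 0.0801], 'p': 0.8}, {'xyz': [0.4538, -0.2995, 0.0784], 'p': 0.68}]
```

View pics/w1.png

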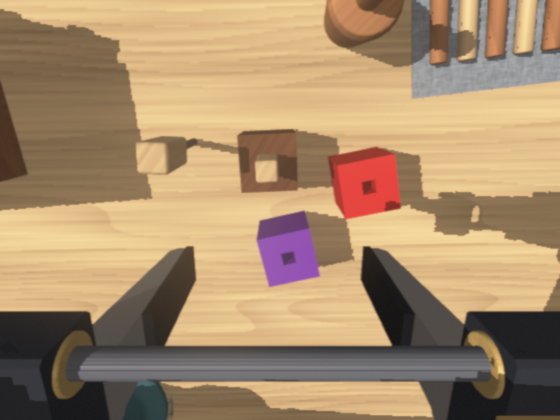

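```bash
cat > h.py <<'E'
import cv2,numpy as np,pickle
def ray(i,px):
    R=cv2.Rodrigues(i['rvec'])[0];C=-R.T@i['tvec']
    d=R.T@np.array([(px[0]-i['cx'])/i['fx'],(px[1]-i['cy'])/i['fy'],1]);return C,d
def onplane(i,px,z):
    C,d=ray(i,px);return C+d*(z-C[2])/d[2]
def proj(i,P):
    R=cv2.Rodrigues(i['rvec'])[0];c=R@np.asarray(P)+i['tvec'];return np.array([i['fx']*c[0]/c[2]+i['cx'],i['fy']*c[1]/c[2]+i['cy']])
E
python3 - <<'E'
from h import *
from bench import robot
print(robot.read_state()['joints'])
s,i=pickle.load(open("w1.pkl","rb"));a=cv2.imread("pics/w1.png")
t=cv2.imread("pics/top.png");it=robot.camera_info("top")
A=cv2.resize(a[120:200,225:305],(600,600),interpolation=cv2.INTER_CUBIC)
C,d=ray(i,(278,209));print("cam",C,d)
# bright handle inside
for nm,im,ii,(x0,y0,x1,y1),z in(("w",a,i,(250,150,285,186),.136),("t",t,it,(390,245,412,272),.136)):
    g=im[y0:y1,x0:x1].astype(float).max(2); thr,m=cv2.threshold(g.astype(np.uint8),0,255,cv2.THRESH_OTSU)
    n,l,st,ce=cv2.connectedComponentsWithStats(m);k=1+st[1:,4].argmax();c=ce[k]+[x0,y0];r=cv2.minAreaRect(np.argwhere(l==k)[:,::-1].astype(np.float32))
    print(nm,thr,st[k],c,r,onplane(ii,c,z))
R=cv2.resize(a[120:200,225:305],(560,560),interpolation=cv2.INTER_CUBIC);cv2.imwrite("pics/w1c.png",R)
for P in ((.445,-.302,.136),(.445,-.302,.08)):print(proj(i,P),proj(it,P))
E
```

```text
[ 0.76440387  0.18124716 -0.2121911   1.76376945  0.04394961  1.19762332
 -1.05541705]
cam [ 0.50963045 -0.3129205   0.48707099] [-2.87528641e-01  6.71108378e-04 -9.57772807e-01]
w 174.0 [  5  10  22  23 456] [265.60307018 170.90131579] ((15.680201530456543, 21.022842407226562), (21.374114990234375, 21.58785629272461), 85.91438293457031) [ 0.44607548 -0.30032439  0.136     ]
t 102.0 [  5   9  13  10 104] [401.21153846 258.41346154] ((11.0, 13.5), (9.0, 12.0), 90.0) [ 0.44284865 -0.29676989  0.136     ]
[267.22857292 171.89294447] [403.24330634 257.5911546 ]
[268.46633255 163.41269403] [398.42398148 260.25260142]
```

View pics/w1c.png

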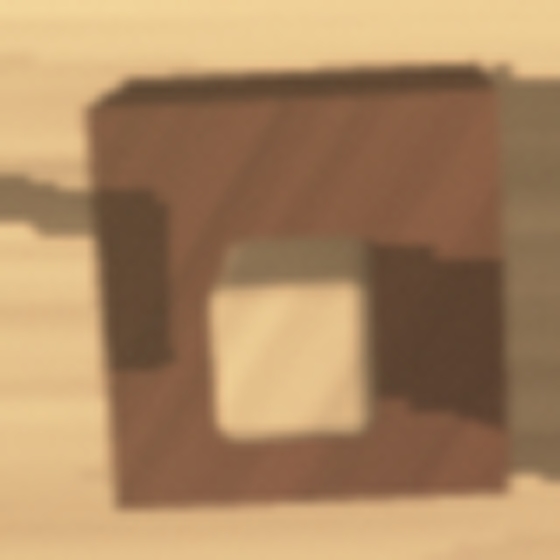

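Crop: block top corners at about (238,135), (296,133), (298,190) and (242,192); handle top centred at (266.4,171.6).

Run:
```python
from h import *
s,i=pickle.load(open("w1.pkl","rb"))
f=lambda p,z:onplane(i,(p[0]/7+225,p[1]/7+120),z)
for q,z in(([(90,105),(498,88),(508,490),(118,505)],.08),([(210,290),(362,285),(370,430),(218,440)],.136)):
    P=np.array([f(p,z) for p in q])[:,:2];print(P.round(4).tolist(),P.mean(0),[np.degrees(np.arctan2(*(P[(k+1)%4]-P[k])[::-1])) for k in range(4)],[np.linalg.norm(P[(k+1)%4]-P[k]) for k in range(4)])
# decoy
for p in((155,157),):print(onplane(i,p,.17))
from bench import robot
a=cv2.imread("pics/top.png");cv2.imwrite("pics/chesttop.png",cv2.resize(a[170:280,155:275],(654,600),interpolation=cv2.INTER_CUBIC))
```

```text
[[0.4791, -0.2668], [0.4808, -0.3354], [0.4115, -0.3372], [0.4099, -0.2683]] [ 0.44534253 -0.30189262] [np.float64(-88.54539119683776), np.float64(-178.51486468654525), np.float64(91.35057535649759), np.float64(1.2733098100307776)] [np.float64(0.06862206677442205), np.float64(0.06935327610842162), np.float64(0.06887818797946049), np.float64(0.06922854898233773)]
[[0.4562, -0.2896], [0.4566, -0.3121], [0.4346, -0.313], [0.4335, -0.29]] [ 0.44521413 -0.30116853] [np.float64(-89.008686688797), np.float64(-177.7663461641444), np.float64(92.92898053327669), np.float64(1.0676858775277038)] [np.float64(0.022553574943686386), np.float64(0.021937438558143205), np.float64(0.023012092043983558), np.float64(0.022710392072041695)]
[ 0.46694743 -0.19870183  0.17      ]
```

View pics/chesttop.png

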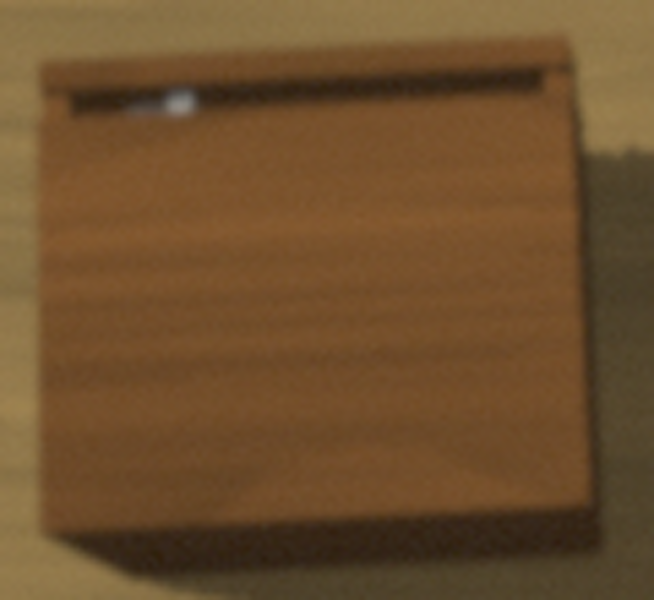

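```bash
python3 -m inch '{"claw":[0.8,0.8,0.8,0.8,0.8,0.8,0.8,0.8,0.8,0.8],"travel":[[2,1,-8],[2,1,-8],[2,1,-8],[2,1,-8],[2,1,-8],[2,1,-8],[2,1,-8],[2,2,-8],[2,2,-8],[0,0,0]],"roll":[0.18,0.18,0.18,0.18,0.18,0.18,0.18,0.18,0.16,0]}'
```

```text
time_s: 3.72
tool_pos: [0.4266, -0.3261, 0.3302]
tool_rot: [3.139, 0.003, 1.59]
ft_force: [-0.6, 0.1, -0.0]
finger_gap: 0.801
```

```bash
python3 -m inch '{"claw":[0.8,0.8,0.8,0.8,0.8],"travel":[[9,12,-15],[9,12,-15],[0.7,0.8,-15],[0,0,-15],[0,0,0]],"roll":[0,0,0,0,0]}'
```

```text
time_s: 4.35
tool_pos: [0.442, -0.3076, 0.2691]
tool_rot: [3.139, 0.007, 1.568]
ft_force: [-0.2, 0.0, 0.0]
finger_gap: 0.8
```

```bash
python3 -m inch '{"claw":[0.8,0.8,0.8,0.8,0.8,0.8],"travel":[[3,6,-20],[1,1,-20],[0,0,-18],[0,0,-10],[0,0,0],[0,0,0]],"roll":[0.02,0.01,0,0,0,0]}'
```

```text
time_s: 5.1
tool_pos: [0.4463, -0.3038, 0.2011]
tool_rot: [3.136, 0.011, 1.592]
ft_force: [-0.2, -0.6, 1.0]
finger_gap: 0.801
```

```bash
python3 -m inch '{"claw":[0.8,0.8,0.8,0.8],"travel":[[-1,3,-12],[0,1,-10],[0,0.5,-4],[0,0,0]],"roll":[0,0,0,0]}'; python3 -m inch '{"claw":[0.2,0.15,0.1,0.1,0.1,0.1,0.1],"travel":[[0,0,-1],[0,0,0],[0,0,0],[0,0,0],[0,0,0],[0,0,0],[0,0,0]],"roll":[0,0,0,0,0,0,0]}' 40
```

```text
time_s: 5.6
tool_pos: [0.4454, -0.2991, 0.174]
tool_rot: [3.135, 0.012, 1.592]
ft_force: [0.7, -0.4, -0.9]
finger_gap: 0.8
time_s: 6.48
tool_pos: [0.4457, -0.2995, 0.1736]
tool_rot: [3.134, 0.012, 1.592]
ft_force: [1.1, 0.4, -1.4]
finger_gap: 0.259
```

```bash
python3 -m inch '{"claw":[0.1,0.1,0.1,0.1,0.1,0.1,0.1,0.1,0.1,0.1,0.1],"travel":[[0,0,15],[0,0,25],[0,0,30],[0,0,40],[0,0,50],[0,0,50],[0,0,50],[0,0,40],[0,0,15],[0,0,0],[0,0,0]],"roll":[0,0,0,0,0,0,0,0,0,0,0]}' ; python3 -c "
from bench import robot;s=robot.read_state();print(s['joints'],s['ft_torque'])"
```

```text
time_s: 7.85
tool_pos: [0.4423, -0.2954, 0.5035]
tool_rot: [3.134, 0.012, 1.595]
ft_force: [-0.1, -0.2, -1.4]
finger_gap: 0.26
[ 0.90924081  0.15116188 -0.43909566  1.59394611  0.07216697  1.39848966
  0.48723104] [-0.06753678 -0.0401243   0.01046596]
```

Run:
```python
from h import *
from bench import robot
it=robot.camera_info("top")
f=lambda p,z=.22:onplane(it,(p[0]/5.45+155,p[1]/5.4545+170),z)
bl,br=f((43,532)),f((592,507));fl,fr=f((42,100)),f((575,75));print(bl,br,fl,fr)
print(f((70,103)),f((545,82)),"gapstrip front", f((70,93)),f((545,72)))
u=(br-bl)/np.linalg.norm(br-bl)  # towards hinge (world -y)
n=np.array([-u[1],u[0],0])  # candidate outward (+x)
print(np.linalg.norm(br-bl),np.degrees(np.arctan2(u[0],-u[1])),n)
```

```text
[0.40432594 0.28774718 0.22      ] [0.41781232 0.04923233 0.22      ] [0.59800954 0.29925459 0.22      ] [0.61217255 0.06023735 0.22      ]
[0.5967563  0.28660784 0.22      ] [0.60877707 0.07365762 0.22      ] gapstrip front [0.60138603 0.2868631  0.22      ] [0.61342215 0.07375376 0.22      ]
0.23889581980179275 3.2362363979197997 [0.99840526 0.05645295 0.        ]
```

```bash
python3 -m inch '{"claw":[0.1,0.1,0.1,0.1,0.1,0.1,0.1,0.1,0.1,0.1,0.1,0.1,0.1,0.1,0.1,0.1],"travel":[[3,15,0],[8,30,0],[13,38,0],[13,38,0],[13,38,0],[13,38,0],[13,38,0],[13,38,0],[13,38,0],[13,38,0],[13,38,-5],[13,38,-10],[10,30,-15],[10,15,-15],[0,0,0],[0,0,0]],"roll":[0,0,0,0,0,0,0,0.0,0.0,0,0,0,0,0,0,0]}'
python3 - <<'E'
from bench import robot
s=robot.read_state();print(s['joints'],s['ft_force'])
E
```

```text
time_s: 9.85
tool_pos: [0.5964, 0.2059, 0.4372]
tool_rot: [-3.115, 0.0, 1.609]
ft_force: [1.1, -0.9, -0.4]
finger_gap: 0.255
[ 0.11883709  0.44979063 -0.71982853  1.43327674  0.28252081  1.39162675
 -0.56965122] [ 1.09578126 -0.89822326 -0.35932801]
```

```bash
python3 -m inch '{"claw":[0.1,0.1],"travel":[[3,0,-4],[0,0,0]],"roll":[0.01,0]}'
python3 - <<'E'
from bench import robot
import cv2,pickle
s=robot.read_state();i=robot.camera_info("wrist");a=robot.read_camera("wrist")
cv2.imwrite("pics/w2.png",a);pickle.dump((s,i),open("w2.pkl","wb"));print(s['time_s'],s['tool_pos'],s['tool_rot'],s['joints'])
for l in("gap","barb"):print([(d['xyz'],d['p']) for d in robot.boxes_of("wrist",l)])
E
```

```text
time_s: 10.1
tool_pos: [0.5995, 0.2045, 0.4339]
tool_rot: [-3.116, 0.001, 1.618]
ft_force: [0.6, -0.5, -0.5]
finger_gap: 0.261
10.1 [0.59949599 0.2044974  0.43394075] [-3.11617428e+00  1.02992543e-03  1.61778991e+00] [ 0.11973583  0.45602652 -0.71907835  1.43240568  0.2879415   1.38708102
 -0.56022954]
[([0.5045, 0.2199, 0.2193], 0.69)]
[([0.5069, 0.2209, 0.2218], 0.59)]
```

View pics/w2.png

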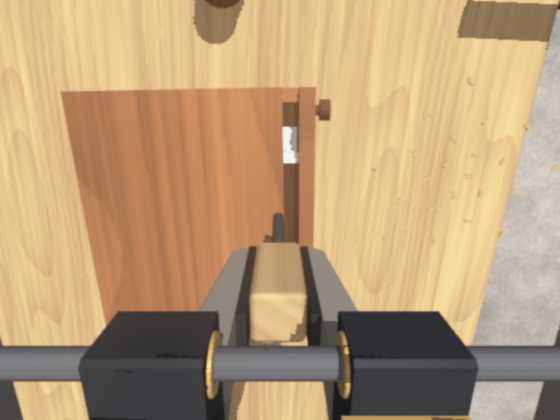

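Run:
```python
import cv2
a=cv2.imread("pics/w2.png");cv2.imwrite("pics/w2c.png",cv2.resize(a[80:240,250:340],(450,800)[::1],interpolation=cv2.INTER_CUBIC)[:600] if 0 else cv2.resize(a[80:230,250:340],(360,600),interpolation=cv2.INTER_CUBIC))
```

```text
(no output)
```

View pics/w2c.png

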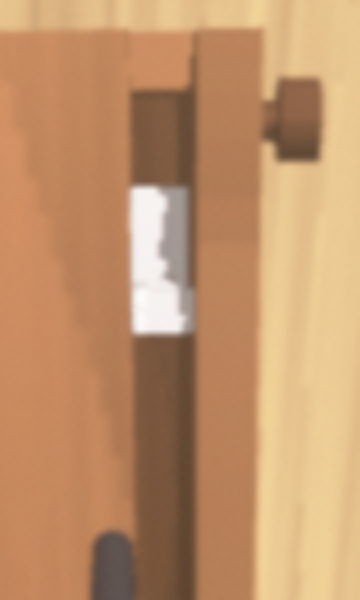

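Run:
```python
from h import *
from scipy.spatial.transform import Rotation as Ro
s,i=pickle.load(open("w2.pkl","rb"))
f=lambda x,y,z:onplane(i,(x/4+250,y/4+80),z)
q1,q2=f(129,92,.22),f(134,560,.22);print("roof edge",q1,q2)
e=(q2-q1)/np.linalg.norm(q2-q1);n=np.array([-e[1],e[0],0]);print("yaw",np.degrees(np.arctan2(n[1],n[0])))
for z in(.212,.22,.228):
    d1,d2=f(195,92,z),f(197,560,z);print("door z",z,d1,d2,"gap width",n@(d1-q1),n@(d2-q1))
o=[f(0,31,.22),f(128,30,.22),f(190,30,.22)];print("outer +y edge",o)
for z in(.196,.188,.18):print("pad z",z,f(160,186,z),f(160,285,z),f(160,333,z))
g=o[1]+e*44;g=q1+e*(e@(g-q1))+7*n;print("gap",g)
R=Ro.from_euler('xyz',s['tool_rot']).as_matrix();print("toolz",R[:,2])
# tip relative to tool: at grasp, tool rot (3.134,.012,1.592) pos .4457,-.2995,.1736, tip (.4453,-.3015,.005)
R0=Ro.from_euler('xyz',[3.134,.012,1.592]).as_matrix();rel=R0.T@(np.array([.4453,-.3015,.005])-[.4457,-.2995,.1736]);print("rel",rel)
t=s['tool_pos']+R@rel;print("tip",t,proj(i,t),"pix seen",112/4+250,548/4+80)
```

```text
roof edge [0.59370252 0.28960252 0.22      ] [0.60003861 0.18714746 0.22      ]
yaw 3.538815156732927
door z 0.212 [0.6076356  0.29031572 0.212     ] [0.61492241 0.18525829 0.212     ] gap width 0.013950535945960765 0.01473881237271741
door z 0.22 [0.60738408 0.29023995 0.22      ] [0.61447852 0.18795601 0.22      ] gap width 0.013694817498134164 0.014462283671234649
door z 0.228 [0.60713256 0.29016418 0.228     ] [0.61403463 0.19065372 0.228     ] gap width 0.013439099050307676 0.01418575496975189
outer +y edge [array([0.56659041, 0.30032299, 0.22      ]), array([0.5928842 , 0.30171278, 0.22      ]), array([0.60557706, 0.30229004, 0.22      ])]
pad z 0.196 [0.60147257 0.26960088 0.196     ] [0.60276108 0.24711725 0.196     ] [0.60340567 0.2358695  0.196     ]
pad z 0.188 [0.60155694 0.26915341 0.188     ] [0.60287775 0.24610599 0.188     ] [0.60353851 0.23457619 0.188     ]
pad z 0.18 [0.6016413  0.26870594 0.18      ] [0.60299443 0.24509473 0.18      ] [0.60367135 0.23328288 0.18      ]
gap [ 10.29549323 -43.18231127   0.22      ]
toolz [-0.02533921 -0.00222239 -0.99967644]
rel [ 3.22252115e-05 -1.72249984e-03  1.68603535e-01]
tip [0.59350215 0.20407405 0.26543552] [275.57727815 217.7721375 ] pix seen 278.0 217.0
```

```bash
python3 -m inch '{"claw":[0.1,0.1,0.1,0.1,0.1,0.1],"travel":[[3,20,0],[3,20,-5],[2,15,-8],[0,3,-6],[0,0,0],[0,0,0]],"roll":[0,0,0,0,0,0]}'
cat > look.py <<'E'
from h import *
from bench import robot
import sys
from scipy.spatial.transform import Rotation as Ro
n=sys.argv[1]
s=robot.read_state();i=robot.camera_info("wrist");a=robot.read_camera("wrist")
cv2.imwrite(f"pics/{n}.png",a);pickle.dump((s,i),open(n+".pkl","wb"));print(s['time_s'],s['tool_pos'],s['tool_rot'],s['ft_force'])
R=Ro.from_euler('xyz',s['tool_rot']).as_matrix();t=s['tool_pos']+R@np.array([0,-.0017,.1686]);print("tip",t,proj(i,t))
for P in((.6027,.258,.22),(.5957,.258,.22),(.6097,.258,.22),(.6027,.258,.19)):print(P,proj(i,P))
x,y=proj(i,t).astype(int);c=a[max(0,y-75):y+75,max(0,x-100):x+100];print("off",max(0,x-100),max(0,y-75))
cv2.imwrite(f"pics/{n}c.png",cv2.resize(c,None,fx=4,fy=4,interpolation=cv2.INTER_CUBIC))
E
python3 look.py w3
```

```text
time_s: 11.0
tool_pos: [0.6072, 0.2685, 0.4135]
tool_rot: [-3.116, 0.0, 1.62]
ft_force: [1.1, 0.6, -1.2]
finger_gap: 0.257
11.0 [0.6072482  0.26851337 0.4134511 ] [-3.11580098e+00  1.91080391e-04  1.62012813e+00] [ 1.12722568  0.59497233 -1.18947997]
tip [0.60120971 0.268183   0.24495101] [275.61292332 217.82776331]
(0.6027, 0.258, 0.22) [277.77152899 220.020245  ]
(0.5957, 0.258, 0.22) [269.61013222 219.56851401]
(0.6097, 0.258, 0.22) [285.93758755 220.47223401]
(0.6027, 0.258, 0.19) [278.6506149  209.78131789]
off 175 142
```

View pics/w3c.png

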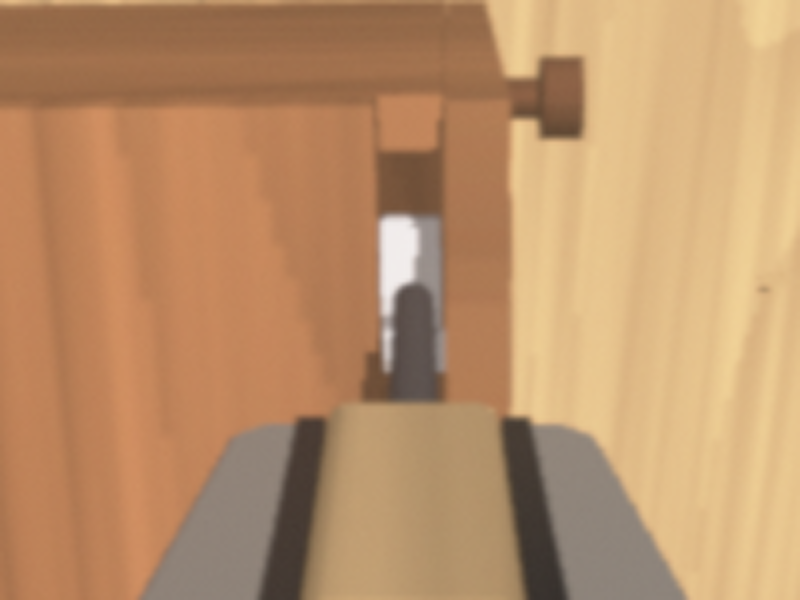

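The rod tip (413,290) lies centred between the roof edge (378) and the door's inner face (445), and about 9 mm too far to +y. I'll correct that and then descend.

```bash
python3 -m inch '{"claw":[0.1,0.1,0.1,0.1],"travel":[[0,-6,0],[0,-2,-4],[0,0,-4],[0,0,0]],"roll":[0,0,0,0]}';python3 -m inch '{"claw":[0.1,0.1,0.1,0.1],"travel":[[0,0,-4],[0,0,-4],[0,0,0],[0,0,0]],"roll":[0,0,0,0]}'; python3 look.py w4
```

```text
time_s: 11.55
tool_pos: [0.6079, 0.2579, 0.4056]
tool_rot: [-3.117, 0.001, 1.617]
ft_force: [1.3, 0.8, -1.6]
finger_gap: 0.263
time_s: 12.05
tool_pos: [0.6077, 0.2583, 0.3969]
tool_rot: [-3.117, 0.001, 1.618]
ft_force: [-0.6, -0.6, -1.7]
finger_gap: 0.26
12.05 [0.60773234 0.25828949 0.39688958] [-3.11681921e+00  6.69764622e-04  1.61757174e+00] [-0.6054437  -0.55444577 -1.7282565 ]
tip [0.60186819 0.25790201 0.22838346] [275.58105428 217.74703723]
(0.6027, 0.258, 0.22) [276.9667602  214.38382896]
(0.5957, 0.258, 0.22) [268.2368252  213.92697341]
(0.6097, 0.258, 0.22) [285.70191372 214.84095759]
(0.6027, 0.258, 0.19) [277.94293026 204.02144218]
off 175 142
```

View pics/w4c.png

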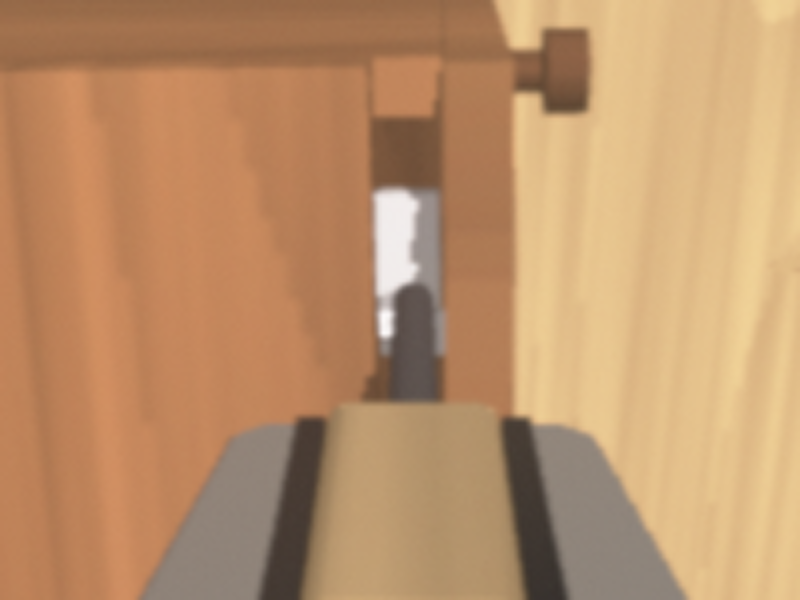

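```bash
python3 -m inch '{"claw":[0.1,0.1,0.1,0.1,0.1],"travel":[[-1.2,0,0],[0,0,-5],[0,0,-5],[0,0,0],[0,0,0]],"roll":[0,0,0,0,0]}';python3 -m inch '{"claw":[0.1,0.1,0.1,0.1],"travel":[[0,0,-5],[0,0,-3],[0,0,0],[0,0,0]],"roll":[0,0,0,0]}'; python3 -m inch '{"claw":[0.1,0.1,0.1],"travel":[[0,0,-3],[0,0,-2],[0,0,0]],"roll":[0,0,0]}'
```

```text
time_s: 12.72
tool_pos: [0.6064, 0.2583, 0.3862]
tool_rot: [-3.117, 0.001, 1.618]
ft_force: [0.5, 0.1, 0.2]
finger_gap: 0.261
time_s: 13.22
tool_pos: [0.6065, 0.2582, 0.3776]
tool_rot: [-3.117, 0.001, 1.617]
ft_force: [0.4, -0.2, -1.0]
finger_gap: 0.259
time_s: 13.6
tool_pos: [0.6065, 0.2583, 0.3724]
tool_rot: [-3.117, 0.001, 1.618]
ft_force: [-0.5, 0.9, -0.2]
finger_gap: 0.259
```

```bash
for k in 1 2 3 4; do echo; done; python3 -m inch '{"claw":[0.1,0.1,0.1,0.1],"travel":[[0,0,-2],[0,0,-2],[0,0,-1],[0,0,0]],"roll":[0,0,0,0]}'; python3 -m inch '{"claw":[0.1,0.1,0.1],"travel":[[0,0,-1.5],[0,0,-1],[0,0,0]],"roll":[0,0,0]}'; python3 -m inch '{"claw":[0.1,0.1,0.1],"travel":[[0,0,-1.5],[0,0,-1],[0,0,0]],"roll":[0,0,0]}'
```

```text
time_s: 14.1
tool_pos: [0.6065, 0.2583, 0.367]
tool_rot: [-3.117, 0.001, 1.617]
ft_force: [-0.2, -1.1, -1.3]
finger_gap: 0.263
time_s: 14.48
tool_pos: [0.6065, 0.2583, 0.3644]
tool_rot: [-3.117, 0.001, 1.617]
ft_force: [-0.5, -0.3, -0.5]
finger_gap: 0.262
time_s: 14.85
tool_pos: [0.6065, 0.2583, 0.3618]
tool_rot: [-3.117, 0.001, 1.617]
ft_force: [-0.0, -0.3, -1.8]
finger_gap: 0.256
```

```bash
python3 -m inch '{"claw":[0.1,0.1],"travel":[[0,0,-2],[0,0,0]],"roll":[0,0]}'; python3 -m inch '{"claw":[0.1,0.1],"travel":[[0,0,-2],[0,0,0]],"roll":[0,0]}'; python3 -m inch '{"claw":[0.1,0.1],"travel":[[0,0,-2],[0,0,0]],"roll":[0,0]}'; python3 -m inch '{"claw":[0.1,0.1],"travel":[[0,0,-2],[0,0,0]],"roll":[0,0]}'
```

```text
time_s: 15.1
tool_pos: [0.6065, 0.2583, 0.3596]
tool_rot: [-3.117, 0.001, 1.617]
ft_force: [-0.8, -0.7, -1.9]
finger_gap: 0.259
time_s: 15.35
tool_pos: [0.6065, 0.2583, 0.3574]
tool_rot: [-3.117, 0.001, 1.617]
ft_force: [0.3, 1.0, -1.0]
finger_gap: 0.26
time_s: 15.6
tool_pos: [0.6065, 0.2583, 0.3553]
tool_rot: [-3.117, 0.001, 1.617]
ft_force: [0.0, 0.5, -0.7]
finger_gap: 0.262
time_s: 15.85
tool_pos: [0.6065, 0.2583, 0.3531]
tool_rot: [-3.117, 0.001, 1.618]
ft_force: [-0.4, 0.3, -0.7]
finger_gap: 0.261
```

```bash
python3 -m inch '{"claw":[0.1,0.1],"travel":[[0,0,-1.5],[0,0,0]],"roll":[0,0]}'; python3 -m inch '{"claw":[0.1,0.1],"travel":[[0,0,-1.5],[0,0,0]],"roll":[0,0]}'; python3 -m inch '{"claw":[0.1,0.1],"travel":[[0,0,-1.5],[0,0,0]],"roll":[0,0]}'
```

```text
time_s: 16.1
tool_pos: [0.6066, 0.2584, 0.352]
tool_rot: [-3.118, 0.0, 1.617]
ft_force: [-0.3, 0.3, -0.2]
finger_gap: 0.258
time_s: 16.35
tool_pos: [0.6065, 0.2585, 0.3511]
tool_rot: [-3.118, 0.001, 1.617]
ft_force: [-1.1, -0.9, 2.1]
finger_gap: 0.26
time_s: 16.6
tool_pos: [0.6065, 0.2585, 0.35]
tool_rot: [-3.118, 0.001, 1.617]
ft_force: [-1.3, 0.7, 1.8]
finger_gap: 0.26
```

Contact at TCP z ≈ 0.3525, so the pad is about 36 mm down. The hard stop should be near 0.3435.

```bash
python3 -m inch '{"claw":[0.1,0.1,0.1],"travel":[[0,0,-1.5],[0,0,-1.5],[0,0,-1.5]],"roll":[0,0,0]}';python3 -m inch '{"claw":[0.1,0.1],"travel":[[0,0,-1.6],[0,0,-1.6]],"roll":[0,0]}'; python3 -m inch '{"claw":[0.1,0.1],"travel":[[0,0,-1.6],[0,0,-1.6]],"roll":[0,0]}'
```

```text
time_s: 16.98
tool_pos: [0.6063, 0.2586, 0.346]
tool_rot: [-3.118, 0.001, 1.618]
ft_force: [-1.5, -0.6, 5.4]
finger_gap: 0.258
time_s: 17.23
tool_pos: [0.6062, 0.2587, 0.3436]
tool_rot: [-3.119, 0.001, 1.618]
ft_force: [-2.7, -1.0, 7.2]
finger_gap: 0.256
time_s: 17.48
tool_pos: [0.606, 0.2588, 0.3423]
tool_rot: [-3.119, 0.001, 1.617]
ft_force: [-3.2, -2.7, 12.8]
finger_gap: 0.255
```

```bash
python3 -m inch '{"claw":[0.1,0.1],"travel":[[1.0,0,-1.1],[1.0,0,-1.1]],"roll":[0,0]}';python3 -m inch '{"claw":[0.1,0.1],"travel":[[1.0,0,-1.1],[1.0,0,-1.1]],"roll":[0,0]}'
```

```text
time_s: 17.73
tool_pos: [0.6076, 0.2594, 0.3424]
tool_rot: [-3.12, 0.001, 1.618]
ft_force: [-2.9, -1.4, 7.3]
finger_gap: 0.259
time_s: 17.98
tool_pos: [0.6088, 0.2599, 0.3421]
tool_rot: [-3.12, 0.001, 1.618]
ft_force: [-4.1, -2.0, 10.3]
finger_gap: 0.256
```

```bash
python3 -m inch '{"claw":[0.1,0.1],"travel":[[1.0,0,-1.1],[1.0,0,-1.1]],"roll":[0,0]}';python3 -m inch '{"claw":[0.1,0.1],"travel":[[1.0,0,-1.1],[1.0,0,-1.1]],"roll":[0,0]}'; python3 -m inch '{"claw":[0.1,0.1],"travel":[[1.0,0,-1.1],[1.0,0,-1.1]],"roll":[0,0]}'
```

```text
time_s: 18.23
tool_pos: [0.6096, 0.2603, 0.342]
tool_rot: [-3.118, 0.002, 1.619]
ft_force: [-3.8, -1.8, 10.3]
finger_gap: 0.262
time_s: 18.48
tool_pos: [0.6102, 0.2606, 0.342]
tool_rot: [-3.116, 0.003, 1.619]
ft_force: [-4.5, -3.2, 9.1]
finger_gap: 0.255
time_s: 18.73
tool_pos: [0.6108, 0.2608, 0.3419]
tool_rot: [-3.113, 0.004, 1.62]
ft_force: [-4.9, -2.2, 9.2]
finger_gap: 0.26
```

```bash
cat > gapw.py <<'E'
from h import *
from bench import robot
import sys
def prof(a,i,y=.283):
    r0=np.array([.5937+(.2896-y)*.0618,y,.22]);n=np.array([np.cos(.0617),np.sin(.0617),0])
    ds=np.arange(-.006,.045,.001)
    im=a.astype(np.float32).mean(2)
    px=np.array([proj(i,r0+d*n) for d in ds],np.float32)
    v=cv2.remap(im,px[:,0].reshape(1,-1),px[:,1].reshape(1,-1),cv2.INTER_LINEAR)[0]
    return ' '.join(f"{int(d*1000+.5*np.sign(d))}:{int(k)}" for d,k in zip(ds,v))
s,i=pickle.load(open("w4.pkl","rb"));print(prof(cv2.imread("pics/w4.png"),i))
i=robot.camera_info("wrist");a=robot.read_camera("wrist");cv2.imwrite("pics/%s.png"%sys.argv[1],a);print(prof(a,i));s=robot.read_state();print(s['tool_pos'],s['ft_force'])
E
python3 gapw.py g1
```

```text
-6:128 -5:129 -4:130 -3:131 -2:133 -1:126 0:104 1:90 2:89 3:88 4:87 5:86 6:84 7:83 8:83 9:82 10:84 11:87 12:88 13:92 14:107 15:120 16:124 17:124 18:124 19:125 20:124 21:125 22:125 23:125 24:125 25:125 26:126 27:137 28:171 29:187 30:186 31:185 32:184 33:183 34:186 35:189 36:188 37:186 38:183 39:180 40:178 41:180 42:184 43:190 44:190
-6:128 -5:129 -4:129 -3:130 -2:132 -1:131 0:106 1:101 2:112 3:113 4:114 5:115 6:116 7:116 8:117 9:119 10:121 11:122 12:121 13:114 14:92 15:91 16:113 17:123 18:123 19:124 20:124 21:124 22:123 23:123 24:124 25:124 26:124 27:124 28:125 29:142 30:176 31:187 32:186 33:187 34:190 35:190 36:188 37:183 38:179 39:179 40:183 41:190 42:190 43:189 44:190
[0.61074491 0.26088807 0.34190314] [-3.79869717 -2.73231515  9.32368006]
```

```bash
python3 -m inch '{"claw":[0.1,0.1,0.1],"travel":[[1.4,0,-1.0],[1.5,0,-1.0],[1.5,0,-1.0]],"roll":[0,0,0]}';python3 -m inch '{"claw":[0.1,0.1,0.1],"travel":[[1.5,0,-1.0],[1.5,0,-1.0],[1.5,0,-1.0]],"roll":[0,0,0]}'; python3 gapw.py g2 | tail -2
```

```text
time_s: 19.15
tool_pos: [0.6133, 0.2616, 0.3417]
tool_rot: [-3.11, 0.004, 1.62]
ft_force: [-3.5, -1.8, 7.7]
finger_gap: 0.258
time_s: 19.52
tool_pos: [0.6161, 0.2625, 0.3411]
tool_rot: [-3.108, 0.005, 1.621]
ft_force: [-3.6, -1.2, 7.1]
finger_gap: 0.261
-6:129 -5:129 -4:130 -3:131 -2:133 -1:131 0:107 1:97 2:116 3:120 4:121 5:121 6:122 7:124 8:126 9:129 10:173 11:213 12:216 13:211 14:189 15:121 16:86 17:85 18:85 19:91 20:110 21:120 22:124 23:124 24:124 25:124 26:124 27:124 28:124 29:124 30:124 31:125 32:125 33:125 34:138 35:175 36:186 37:191 38:190 39:188 40:183 41:180 42:180 43:184 44:190
[0.61631919 0.26250065 0.34101144] [-2.7991125  -0.97180162  6.20332737]
```

The door has come about 6–7 mm (inner edge 14 → 20.5 mm), past its 3 mm of play, so it is unlatched. I'll push a little further and then let the hook up.

```bash
python3 -m inch '{"claw":[0.1,0.1,0.1,0.1],"travel":[[1.5,0,-0.8],[1.5,0,-0.5],[1.5,0,-0.2],[1.5,0,0.5]],"roll":[0,0,0,0]}';python3 -m inch '{"claw":[0.1,0.1,0.1,0.1],"travel":[[2,0,2],[2,0,2],[3,0,3],[3,0,3]],"roll":[0,0,0,0]}'; python3 gapw.py g3 | tail -2
```

```text
time_s: 20.08
tool_pos: [0.6228, 0.2621, 0.3372]
tool_rot: [-3.107, 0.005, 1.621]
ft_force: [1.1, -0.5, -0.7]
finger_gap: 0.257
time_s: 20.58
tool_pos: [0.6336, 0.262, 0.3477]
tool_rot: [-3.107, 0.005, 1.621]
ft_force: [0.3, -0.2, -0.2]
finger_gap: 0.258
-6:131 -5:131 -4:132 -3:133 -2:134 -1:133 0:110 1:88 2:87 3:91 4:92 5:92 6:93 7:93 8:92 9:92 10:92 11:92 12:92 13:92 14:92 15:92 16:92 17:93 18:108 19:132 20:139 21:133 22:127 23:126 24:129 25:132 26:133 27:132 28:140 29:178 30:188 31:187 32:184 33:182 34:189 35:192 36:191 37:169 38:121 39:115 40:119 41:114 42:96 43:74 44:70
[0.63409347 0.26201006 0.34818257] [0.80162761 0.36341958 0.24013369]
```

```bash
python3 -m inch '{"claw":[0.1,0.1,0.1,0.1,0.1,0.1,0.1,0.1],"travel":[[6,-2,2],[9,-4,2],[9,-4,2],[9,-4,2],[8,-5,0],[8,-5,0],[8,-5,0],[8,-5,0]],"roll":[0,0,0,0,0,0,0,0]}'
```

```text
time_s: 21.62
tool_pos: [0.7027, 0.2334, 0.3569]
tool_rot: [-3.11, -0.011, 1.626]
ft_force: [-0.1, 4.5, -2.8]
finger_gap: 0.258
```

Run:
```python
from bench import robot
s=robot.read_state();print(s['joints'],s['ft_force'])
```

```text
[ 0.01157759  0.69615187 -0.65689493  1.23073261  0.3868604   1.36704072
 -0.55918681] [-0.13123097  4.50317385 -2.83045458]
```

```bash
python3 -m inch '{"claw":[0.1,0.1,0.1,0.1,0.1,0.1],"travel":[[6,-6,0],[6,-7,0],[6,-7,0],[6,-7,0],[0,0,0],[0,0,0]],"roll":[0,0,0,0,0,0]}'
python3 - <<'E'
from bench import robot
import cv2
a=robot.read_camera("top");cv2.imwrite("pics/t2.png",a)
cv2.imwrite("pics/t2c.png",cv2.resize(a[110:290,140:300],(533,600),interpolation=cv2.INTER_CUBIC))
E
```

```text
time_s: 22.38
tool_pos: [0.7323, 0.213, 0.3569]
tool_rot: [-3.123, -0.03, 1.63]
ft_force: [1.8, 3.7, -2.0]
finger_gap: 0.257
```

View pics/t2c.png

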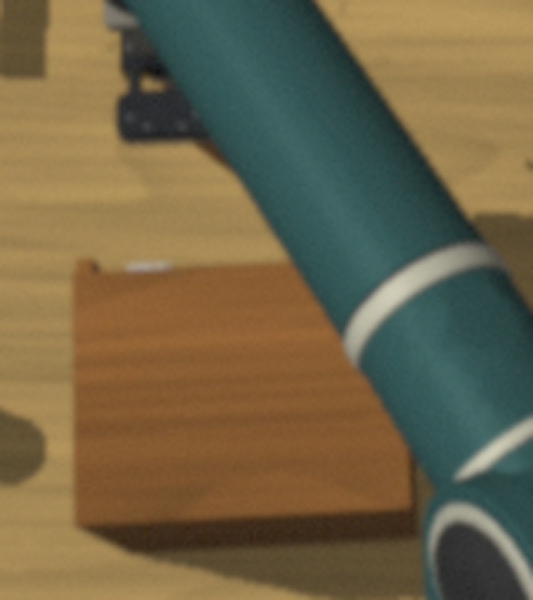

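The arm hides the hinge, but the free front of the chest shows the door swung away. The force on the rod fits sliding friction towards the hinge, so I'll move more tangentially.

```bash
python3 -m inch '{"claw":[0.1,0.1,0.1,0.1,0.1,0.1],"travel":[[7,-6,0],[7,-6,0],[7,-6,0],[6,-7,0],[6,-7,0],[6,-7,0]],"roll":[0,0,0,0,0,0]}'; python3 -m inch '{"claw":[0.1,0.1,0.1,0.1,0.1,0.1],"travel":[[5,-8,0],[4,-8,0],[4,-8,0],[4,-8,0],[2,-5,0],[0,0,0]],"roll":[0,0,0,0,0,0]}'
```

```text
time_s: 23.18
tool_pos: [0.7745, 0.1715, 0.3574]
tool_rot: [-3.126, -0.031, 1.63]
ft_force: [1.9, 2.0, -2.6]
finger_gap: 0.258
time_s: 23.92
tool_pos: [0.7975, 0.129, 0.3574]
tool_rot: [-3.132, -0.029, 1.627]
ft_force: [4.0, 1.4, -2.4]
finger_gap: 0.255
```

```bash
python3 -m inch '{"claw":[0.1,0.1,0.1,0.1,0.1,0.1,0.1,0.1,0.1],"travel":[[2,5,0],[0,6,0],[0,3,5],[0,0,15],[0,0,25],[0,0,30],[0,0,30],[0,0,10],[0,0,0]],"roll":[0,0,0,0,0,0,0,0,0]}'; python3 look.py w5
```

```text
time_s: 25.05
tool_pos: [0.7958, 0.1435, 0.4804]
tool_rot: [-3.125, -0.024, 1.628]
ft_force: [0.3, 0.5, -2.0]
finger_gap: 0.259
25.05 [0.79576618 0.14353384 0.48035588] [-3.12507472 -0.02445478  1.62841468] [ 0.28675918  0.52417178 -1.98950907]
tip [0.79105172 0.14739017 0.31185735] [275.6025081  217.73748482]
(0.6027, 0.258, 0.22) [86.87664759 66.62391549]
(0.5957, 0.258, 0.22) [79.54168863 66.18548718]
(0.6097, 0.258, 0.22) [94.21223488 67.06238136]
(0.6027, 0.258, 0.19) [103.11823102  70.63329788]
off 175 142
```

```bash
python3 -m inch '{"claw":[0.1,0.1,0.1,0.1,0.1,0.1,0.1,0.1,0.1,0.1,0.1,0.1,0.1,0.1,0.1,0.1,0.1,0.1],"travel":[[-8,-12,0],[-16,-20,0],[-22,-28,0],[-22,-28,0],[-22,-28,0],[-22,-28,0],[-22,-28,0],[-22,-28,0],[-22,-28,0],[-22,-28,0],[-22,-28,0],[-22,-28,0],[-22,-28,0],[-20,-26,0],[-15,-20,0],[-10,-14,0],[0,0,0],[0,0,0]],"roll":[0,0,0,0,0,0,0,0,0,0,0,0,0,0,0,0,0,0]}'
python3 - <<'E'
from h import *
from bench import robot
s=robot.read_state();print(s['joints'])
a=robot.read_camera("top");cv2.imwrite("pics/t3.png",a)
print([(d['xyz'],d['p']) for d in robot.boxes_of("top","door")])
E
```

```text
time_s: 27.35
tool_pos: [0.4648, -0.2702, 0.4524]
tool_rot: [-3.084, -0.03, 1.625]
ft_force: [0.2, 0.3, -1.3]
finger_gap: 0.26
[ 0.99202757  0.25313085 -0.64143118  1.61676727  0.14915275  1.38826887
  0.38393051]
[([0.7279, 0.0988, 0.2169], 0.96)]
```

```bash
python3 -m inch '{"claw":[0.1,0.1,0.1,0.1,0.1,0.1,0.1,0.1,0.1,0.1,0.1,0.1],"travel":[[-2,-7,-5],[-2,-9,-10],[-2,-9,-14],[-2,-7,-14],[-1,-4,-14],[0,0,-14],[0,0,-14],[0,0,-14],[0,0,-14],[0,0,-10],[0,0,-5],[0,0,0]],"roll":[0,0,0,0,0,0,0,0,0,-0.02,0,0]}'; python3 look.py w6
python3 - <<'E'
from h import *
for n in("w4","w6"):
    a=cv2.imread(f"pics/{n}.png").astype(float).mean(2)
    print(n)
    for r in(205,211,214,218,222,226,230,236):print(r,a[r,262:296:2].astype(int))
E
```

```text
time_s: 28.95
tool_pos: [0.4558, -0.3069, 0.314]
tool_rot: [-3.082, -0.032, 1.607]
ft_force: [-0.7, -0.1, -1.3]
finger_gap: 0.259
28.95 [ 0.45580285 -0.30691578  0.31401749] [-3.08237203 -0.03163084  1.60693552] [-0.72230722 -0.12586108 -1.32318463]
tip [ 0.44394249 -0.30202157  0.1458978 ] [275.53414657 217.776556  ]
(0.6027, 0.258, 0.22) [ 1870.09411435 -4441.55265249]
(0.5957, 0.258, 0.22) [ 1791.90027448 -4402.27573237]
(0.6097, 0.258, 0.22) [ 1949.74748028 -4481.56269543]
(0.6027, 0.258, 0.19) [ 1179.34511627 -2436.69066625]
off 175 142
w4
205 [127 129 130 150 233 237 237 231 158 146 145 129 117 126 125 126 126]
211 [128 128 131 146 233 237 237 233 188 144 145 133 117 126 127 127 128]
214 [126 127 130 143 229 224 156  90  87  89 123 131 121 130 130 131 132]
218 [126 127 129 120 178 173  88  82  85  86  91 123 123 131 130 131 131]
222 [126 127 129 119 235 214  90  83  86  85  90 134 138 131 131 131 131]
226 [125 125 128 115 163 149  78  83  84  84  86 129 138 130 130 131 130]
230 [125 125 127 113 110 100  76  82  84  84  85 115 128 130 130 130 131]
236 [124 124 109  85  83  76  76  82  85  85  81  82 114 130 130 130 130]
w6
205 [94 95 96 98 98 97 90 90 90 88 85 84 83 84 86 93 94]
211 [91 91 90 92 93 95 96 96 96 97 96 97 97 92 92 93 93]
214 [92 93 91 90 90 90 81 81 83 84 91 97 95 98 97 94 93]
218 [92 93 93 92 91 83 75 81 84 84 81 95 97 97 98 97 98]
222 [91 92 91 90 92 82 75 82 84 84 79 86 92 94 96 96 98]
226 [93 89 89 91 92 79 75 83 85 84 79 84 90 90 91 92 95]
230 [97 98 97 93 90 79 76 82 84 85 80 87 93 90 90 89 91]
236 [106 110 110 106 107  88  77  83  84  85  81 102 114 111 106 103 107]
```

```bash
python3 -m inch '{"claw":[0.1,0.1,0.1,0.1,0.1,0.1],"travel":[[0,0,-10],[0,0,-14],[0,0,-12],[0,0,-5],[0,0,0],[0,0,0]],"roll":[0,0,0,0,0,0]}'; python3 look.py w7
```

```text
time_s: 29.75
tool_pos: [0.4561, -0.3071, 0.2707]
tool_rot: [-3.083, -0.031, 1.607]
ft_force: [-0.0, -0.6, -1.0]
finger_gap: 0.256
29.75 [ 0.45608521 -0.30706513  0.27073874] [-3.08339941 -0.03090716  1.60693368] [-0.0271807  -0.62917088 -0.9572865 ]
tip [ 0.44440195 -0.30228588  0.10260335] [275.5729838  217.76035656]
(0.6027, 0.258, 0.22) [-10935.04688681  32810.20164607]
(0.5957, 0.258, 0.22) [-11222.02889721  35100.79445901]
(0.6097, 0.258, 0.22) [-10683.07690561  30799.06294359]
(0.6027, 0.258, 0.19) [ 2728.55787702 -6953.24255652]
off 175 142
```

View pics/w7c.png

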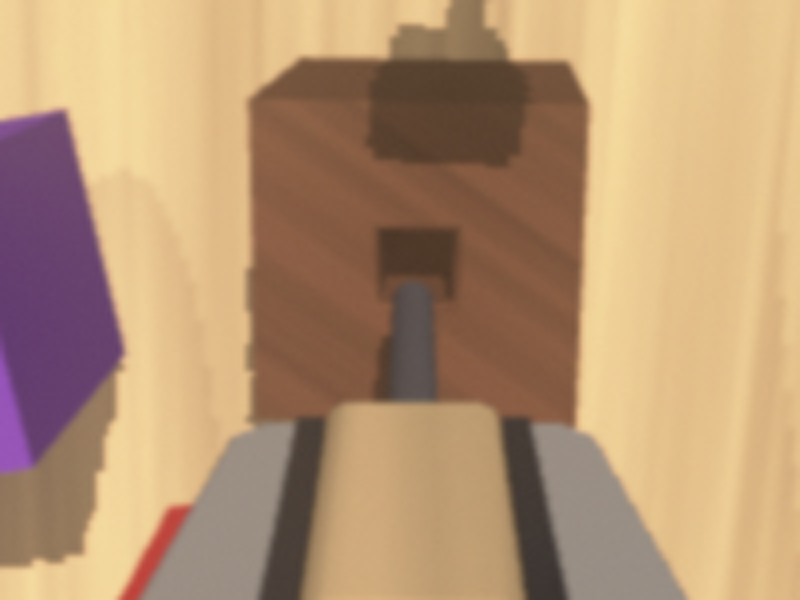

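Run:
```python
from h import *
s,i=pickle.load(open("w7.pkl","rb"))
f=lambda x,y,z:onplane(i,(x/4+175,y/4+142),z)
q=[(377,228),(459,228),(457,302),(380,302)];P=np.array([f(*p,.08) for p in q]);print(P.round(4),P.mean(0))
B=np.array([f(250,103,.08),f(587,103,.08)]);print("block edge",B, B.mean(0))
print("tip",onplane(i,(278.2,217.5),.1026))
s4=pickle.load(open("w7.pkl","rb"))[0]
```

```text
[[ 0.4373 -0.293   0.08  ]
 [ 0.4544 -0.2922  0.08  ]
 [ 0.4547 -0.3082  0.08  ]
 [ 0.4384 -0.3091  0.08  ]] [ 0.44618763 -0.30062617  0.08      ]
block edge [[ 0.41039093 -0.2680927   0.08      ]
 [ 0.47894451 -0.26492557  0.08      ]] [ 0.44466772 -0.26650914  0.08      ]
tip [ 0.44643542 -0.30196304  0.1026    ]
```

The last view shows the hole centred at (417,265) and the rod end over it at (413,300). By calculation they agree to 1.5 mm, so I'll shift slightly for the tilt and insert.

```bash
python3 -m inch '{"claw":[0.1,0.1,0.1,0.1,0.1,0.1],"travel":[[-1.8,2.3,0],[0,0,-5],[0,0,-8],[0,0,-8],[0,0,-5],[0,0,0]],"roll":[0,0,0,0,0,0]}'; python3 -m inch '{"claw":[0.1,0.1,0.1,0.1],"travel":[[0,0,-6],[0,0,-7],[0,0,-5],[0,0,0]],"roll":[0,0,0,0]}'
```

```text
time_s: 30.55
tool_pos: [0.4541, -0.3047, 0.2431]
tool_rot: [-3.084, -0.031, 1.607]
ft_force: [0.5, 0.1, -0.9]
finger_gap: 0.258
time_s: 31.05
tool_pos: [0.4542, -0.3047, 0.2239]
tool_rot: [-3.084, -0.03, 1.607]
ft_force: [0.4, 0.2, -0.9]
finger_gap: 0.259
```

```bash
python3 -m inch '{"claw":[0.1,0.1,0.1,0.1],"travel":[[0,0,-7],[0,0,-8],[0,0,-5],[0,0,0]],"roll":[0,0,0,0]}'; python3 -m inch '{"claw":[0.1,0.1,0.1,0.1,0.1],"travel":[[0,0,-6],[0,0,-7],[0,0,-5],[0,0,-3],[0,0,0]],"roll":[0,0,0,0,0]}'
```

```text
time_s: 31.55
tool_pos: [0.4542, -0.3047, 0.2025]
tool_rot: [-3.084, -0.03, 1.607]
ft_force: [0.2, -0.3, -0.5]
finger_gap: 0.258
time_s: 32.17
tool_pos: [0.4543, -0.3048, 0.18]
tool_rot: [-3.084, -0.03, 1.607]
ft_force: [1.3, 0.3, -0.9]
finger_gap: 0.258
```

```bash
python3 -m inch '{"claw":[0.1,0.1,0.1,0.1],"travel":[[0,0,-2],[0,0,-1.5],[0,0,-1],[0,0,0]],"roll":[0,0,0,0]}';  python3 -m inch '{"claw":[0.1,0.1,0.1],"travel":[[0,0,-1],[0,0,-1],[0,0,0]],"roll":[0,0,0]}'
```

```text
time_s: 32.67
tool_pos: [0.4545, -0.3049, 0.1756]
tool_rot: [-3.085, -0.03, 1.607]
ft_force: [0.4, 0.2, -0.4]
finger_gap: 0.259
time_s: 33.05
tool_pos: [0.4546, -0.3049, 0.1743]
tool_rot: [-3.085, -0.029, 1.607]
ft_force: [-1.1, 0.0, -0.0]
finger_gap: 0.259
```

```bash
python3 -m inch '{"claw":[0.3,0.35,0.45,0.6,0.7,0.7],"travel":[[0,0,0],[0,0,0],[0,0,0],[0,0,0],[0,0,0],[0,0,0]],"roll":[0,0,0,0,0,0]}'
python3 - <<'E'
from h import *
from bench import robot
s=robot.read_state();i=robot.camera_info("wrist");a=robot.read_camera("wrist");cv2.imwrite("pics/w8.png",a)
print([(d['xyz'],d['p']) for d in robot.boxes_of("wrist","pusher_grip")], s['ft_force'])
E
```

```text
time_s: 33.8
tool_pos: [0.4549, -0.3051, 0.1742]
tool_rot: [-3.085, -0.029, 1.607]
ft_force: [-0.3, 0.0, 0.7]
finger_gap: 0.697
[([0.4629, -0.2086, 0.1719], 0.85), ([0.4509, -0.2955, 0.1345], 0.63)] [-0.26085781  0.01745005  0.660101  ]
```

```bash
python3 -m inch '{"claw":[0.7,0.7,0.7,0.7,0.7,0.7,0.7,0.7,0.7,0.7,0.7],"travel":[[0,0,6],[0,0,12],[0,0,15],[0,0,18],[0,0,20],[0,0,25],[0,0,30],[0,0,40],[0,0,30],[0,-10,0],[0,0,0]],"roll":[0,0,0,0,0,0,0,0,0,0,0]}'
python3 - <<'E'
from h import *
from bench import robot
for c in("wrist","top","side"):
    i=robot.camera_info(c);a=robot.read_camera(c);cv2.imwrite(f"pics/end_{c}.png",a);pickle.dump(i,open(f"end_{c}.pkl","wb"))
    for l in("pusher_grip","stand_hole0","door","mallet","plaque","wax"):print(c,l,[(d['xyz'],round(d['p'],2)) for d in robot.boxes_of(c,l)][:4])
i=pickle.load(open("end_wrist.pkl","rb"));print(proj(i,(.446,-.301,.136)),proj(i,(.446,-.301,.08)))
E
```

```text
time_s: 35.28
tool_pos: [0.4547, -0.3147, 0.3867]
tool_rot: [-3.091, -0.023, 1.608]
ft_force: [-0.1, 0.2, -0.5]
finger_gap: 0.7
wrist pusher_grip [([0.4499, -0.301, 0.1357], 0.93), ([0.4597, -0.1985, 0.1668], 0.93)]
wrist stand_hole0 [([0.3299, -0.3211, 0.0779], 0.97), ([0.4434, -0.2846, 0.0769], 0.81), ([0.4136, -0.4154, 0.0779], 0.66)]
wrist door []
wrist mallet [([0.6035, -0.393, 0.0968], 0.85)]
wrist plaque [([0.4524, -0.3006, 0.1377], 0.71), ([0.7297, -0.1704, 0.0213], 0.69)]
wrist wax []
top pusher_grip [([0.4611, -0.1898, 0.1667], 0.77), ([0.448, -0.2978, 0.1299], 0.63)]
top stand_hole0 [([0.4366, -0.2869, 0.0826], 0.63), ([0.317, -0.3147, 0.0802], 0.63), ([0.3888, -0.3951, 0.0284], 0.58), ([0.4996, 0.4338, 0.0635], 0.41)]
top door [([0.7305, 0.0992, 0.2145], 0.73)]
top mallet [([0.6172, -0.3971, 0.1006], 0.63)]
top plaque [([0.7495, -0.1646, 0.0229], 0.66)]
top wax [([0.499, 0.4349, 0.0644], 0.75)]
side pusher_grip [([0.4439, -0.3156, 0.1198], 0.51), ([0.4581, -0.1995, 0.1095], 0.47)]
side stand_hole0 [([0.4114, -0.4368, 0.0807], 0.98), ([0.4291, -0.3231, 0.0773], 0.92), ([0.3142, -0.3412, 0.0801], 0.88)]
side door [([0.8269, 0.1206, 0.16], 0.69)]
side mallet [([0.606, -0.4155, 0.0998], 0.89)]
side plaque [([0.7519, -0.1754, 0.02], 0.62)]
side wax []
[282.37211365 184.14724715] [284.25316349 174.6640518 ]
```

Run:
```python
from h import *
t0,t1=cv2.imread("pics/top.png"),cv2.imread("pics/end_top.png")
it=pickle.load(open("end_top.pkl","rb"));i=pickle.load(open("end_wrist.pkl","rb"));w=cv2.imread("pics/end_wrist.png")
def seg(im,ii,b,z=.136):
    x0,y0,x1,y1=b;g=im[y0:y1,x0:x1].max(2);thr,m=cv2.threshold(g,0,255,cv2.THRESH_OTSU)
    n,l,st,ce=cv2.connectedComponentsWithStats(m);k=1+st[1:,4].argmax();c=ce[k]+[x0,y0];print(thr,st[k],c,onplane(ii,c,z))
for t in(t0,t1):seg(t,it,(390,245,412,272))
seg(w,i,(262,166,306,203))
s0=cv2.imread("pics/side.png");s1=cv2.imread("pics/end_side.png")
# shift of handle patch between start and end (side camera), template match
for nm,A,B,(x0,y0,x1,y1) in(("side top half",s0,s1,(293,295,308,305)),("side handle",s0,s1,(292,294,309,312)),("top handle",t0,t1,(392,248,412,268))):
    r=cv2.matchTemplate(B[y0-8:y1+8,x0-8:x1+8],A[y0:y1,x0:x1],cv2.TM_CCOEFF_NORMED);_,m,_,p=cv2.minMaxLoc(r);print(nm,m,p[0]-8,p[1]-8)
# door angle from top: network point and hinge
print(robot_time:=None)
```

```text
102.0 [  5   9  13  10 104] [401.21153846 258.41346154] [ 0.44284865 -0.29676989  0.136     ]
107.0 [  6   7  12  10 106] [401.88679245 256.83018868] [ 0.44690264 -0.29863213  0.136     ]
168.0 [ 13   1  23  30 627] [285.90590112 181.50239234] [ 0.44942047 -0.29814217  0.136     ]
side top half 0.9086397290229797 1 0
side handle 0.9500861763954163 1 0
top handle 0.9351221323013306 0 -1
None
```

Run:
```python
from bench import robot
s=robot.read_state();print(s['time_s'],s['ft_force'],s['finger_gap']);print(robot.job_done())
```

```text
36.325 [-0.64261329 -0.95317425  0.37541011] 0.7037059931601393
the job is handed in; nothing more can be done
None
```

I pressed the hook down with the pusher, opened the door to about 1.25 rad (roughly 70°), and put the pusher back in its block. I handed the job in at 36.3 s; no verdict is reported.

**Hook and door:** the pad was about 36 mm below the chest's top, and the hard stop came about 10 mm further down. I held the hook there until the door had come 6–7 mm. I only read the force after each call, not continuously. The highest reading was about 13–14 N, at the stop, so a brief higher peak between readings would not have shown.

**Last checks:**
- **Door:** the angle comes from the rod's path and one network detection of the door, which agree. I did not look at a picture of the open door at the end, because the 12 views were used up.
- **Pusher:** fully down as far as the cameras show (handle top at about 0.136 m). It stands about 4 mm to +x of where it started, against a limit of 10 mm. Its tilt was not measured directly; that shift would mean at most about 0.03 rad.
- **Mallet, plaque and wax jar:** each has at least one camera that agrees with its start position to about 5 mm. Two readings differ more: the mallet by 14 mm in the top view and the plaque by 20 mm in the wrist view. The other cameras show both in place, so I took these as detector error.

**Did not go as planned:** the tool had tilted by about 0.065 rad by the time I got back to the block. I allowed for this when putting the rod into the hole.

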